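Row the moulds on the vibrating table and hold its run dial on the third click

TASK

Stand the two capped moulds from the bench on the vibrating table, to the left of the capped one already there, so that all three make one neat row: backs against the fence, turned alike with their grip bars in one line, sides next to each other with gaps under 1 cm. Once they are let go, turn the spring-return dial on the control box clockwise past two clicks to the third mark and finish while still holding it there against its spring with the gripper. Leave everything else where it is, the open mould included.

Things in the scene. Friction and masses are not known exactly. Their poses are not given: they have to be found in the camera images.
- deck_top (a point): Centre of the vibrating table's flat steel deck, 200 mm (x) x 290 mm (y), 70 mm above the bench, fixed, blue housing, to the robot's right; z up, x away from the robot to the fence, y to the left along it. Fence: dark steel bar along the far edge, 22 mm high; its inner face is at x = +85 mm, so a mould touching it has its centre at x = +57 mm.
- mould_first_mid (a point): The mould already on the deck, at the right end of the fence, loose: a capped steel mould 56 mm (x) x 48 mm (y), lid top 55 mm above its underside; on the lid an upright dark grip bar 12 mm thick (x), 30 mm long (y), 34 mm tall. 0.35 to 0.65 kg. This point is its centre, 44.5 mm above its underside: lid 10.5 mm above it, top of bar 44.5 mm above it; z up. Same a half turn round.
- mould_a_mid (a point): One of the two moulds to fetch from the bench: a capped steel mould 56 mm (x) x 48 mm (y), lid top 55 mm above its underside; on the lid an upright dark grip bar 12 mm thick (x), 30 mm long (y), 34 mm tall. 0.35 to 0.65 kg. This point is its centre, 44.5 mm above its underside: lid 10.5 mm above it, top of bar 44.5 mm above it; z up. Same a half turn round.
- mould_b_mid (a point): The other mould to fetch from the bench: a capped steel mould 56 mm (x) x 48 mm (y), lid top 55 mm above its underside; on the lid an upright dark grip bar 12 mm thick (x), 30 mm long (y), 34 mm tall. 0.35 to 0.65 kg. This point is its centre, 44.5 mm above its underside: lid 10.5 mm above it, top of bar 44.5 mm above it; z up. Same a half turn round.
- control_box: Fixed blue control box 130 x 130 x 60 mm to the robot's left, the dial on its top. Origin: centre of its underside, z up. Five short black marks round the dial: the rest mark towards the box's -x (robot) side, then clicks 1, 2, 3, 4, each 0.4 rad further clockwise seen from above.
- dial_grip (a point): Black dial in the middle of the control box's top, turning about the vertical: a 64 mm disc, its top 74 mm above the bench, bearing an upright grip bar 60 mm long (x), 14 mm thick (y), 36 mm tall (top 110 mm above the bench). This point is on the axis, 97 mm above the bench. Its frame turns with the dial; the white line on the bar points along -x, to the mark set.
- dial (a joint): Angle of the dial in rad: 0 at rest, growing clockwise seen from above; clicks (soft detents) at 0.4, 0.8, 1.2 (the third) and 1.6, stop at 1.7. Let go, it springs back to 0 from everywhere: 0.09 N m at rest, 0.21 N m at the third click; the detents add or take 0.05 N m and do not hold it.
- open_mould: Uncapped steel mould, an open-topped box 56 x 48 x 55 mm with no lid or handle, standing on the bench among the capped ones. Bystander. Origin: centre of its underside, z up.
- oil_bottle: Bystander: grey plastic bottle, 60 mm diameter, 130 mm tall, beyond the control box. Origin: centre of its underside.
- steel_cup: Bystander: open steel cup, 68 mm diameter at the rim, 75 mm tall, between the control box and the moulds on the far side. Origin: centre of its underside.
- hammer: Bystander: hammer lying on the far side of the bench. Origin: underside of the tool.
- brush: Bystander: brush lying on the robot's side of the vibrating table. Origin: underside of the tool.
- spanner: Bystander: spanner lying between the robot and the moulds. Origin: underside of the tool.
- weight_disc: Bystander: steel disc weight, 44 mm diameter, 16 mm high, lying on the vibrating table's deck in front of the row (robot's side). Origin: centre of its underside.

How it is judged:
On the way, in this order (a step that is already met when the one before it is completed fails the run):
1. the three capped moulds stand in a neat row on the deck, let go, with the dial still at rest (x of mould_a_mid in the frame of deck_top between 0.044 and 0.062 m and z of mould_a_mid in the frame of deck_top between 0.04 and 0.05 m and y of mould_a_mid in the frame of deck_top between -0.125 and 0.125 m and angle between each of mould_a_mid, mould_b_mid, mould_first_mid's own z axis and vertical below 0.1 rad and angle between the x axis of each of mould_a_mid, mould_b_mid, mould_first_mid and the x axis of deck_top, either way round below 0.15 rad and x of mould_b_mid in the frame of deck_top between 0.044 and 0.062 m and z of mould_b_mid in the frame of deck_top between 0.04 and 0.05 m and y of mould_b_mid in the frame of deck_top between -0.125 and 0.125 m and x of mould_first_mid in the frame of deck_top between 0.044 and 0.062 m and z of mould_first_mid in the frame of deck_top between 0.04 and 0.05 m and y of mould_first_mid in the frame of deck_top between -0.125 and 0.125 m and ((horizontal distance between mould_a_mid and mould_first_mid between 0.046 and 0.06 m and horizontal distance between mould_a_mid and mould_b_mid between 0.046 and 0.06 m and horizontal distance between mould_b_mid and mould_first_mid above 0.092 m) or (horizontal distance between mould_b_mid and mould_first_mid between 0.046 and 0.06 m and horizontal distance between mould_b_mid and mould_a_mid between 0.046 and 0.06 m and horizontal distance between mould_a_mid and mould_first_mid above 0.092 m)) and contact force between the fingers and mould_a below 0.05 N and contact force between the fingers and mould_b below 0.05 N and contact force between the fingers and mould_first below 0.05 N and value of joint dial below 0.15 rad), for 0.2 s.
2. the dial is turned to the third click and held by the gripper (value of joint dial between 1.08 and 1.32 rad and contact force between the fingers and dial above 0.5 N), for 0.5 s.
At the end, for the whole second after the job is handed in: All three capped moulds stand on the deck, let go and still, backs within 13 mm of the fence and square to it within 0.15 rad, neighbours' centres 46 to 60 mm apart; the gripper holds the dial still at 1.2 rad, give or take 0.12 (all of step 2 and x of mould_a_mid in the frame of deck_top between 0.044 and 0.062 m and z of mould_a_mid in the frame of deck_top between 0.04 and 0.05 m and y of mould_a_mid in the frame of deck_top between -0.125 and 0.125 m and angle between each of mould_a_mid, mould_b_mid, mould_first_mid's own z axis and vertical below 0.1 rad and angle between the x axis of each of mould_a_mid, mould_b_mid, mould_first_mid and the x axis of deck_top, either way round below 0.15 rad and x of mould_b_mid in the frame of deck_top between 0.044 and 0.062 m and z of mould_b_mid in the frame of deck_top between 0.04 and 0.05 m and y of mould_b_mid in the frame of deck_top between -0.125 and 0.125 m and x of mould_first_mid in the frame of deck_top between 0.044 and 0.062 m and z of mould_first_mid in the frame of deck_top between 0.04 and 0.05 m and y of mould_first_mid in the frame of deck_top between -0.125 and 0.125 m and ((horizontal distance between mould_a_mid and mould_first_mid between 0.046 and 0.06 m and horizontal distance between mould_a_mid and mould_b_mid between 0.046 and 0.06 m and horizontal distance between mould_b_mid and mould_first_mid above 0.092 m) or (horizontal distance between mould_b_mid and mould_first_mid between 0.046 and 0.06 m and horizontal distance between mould_b_mid and mould_a_mid between 0.046 and 0.06 m and horizontal distance between mould_a_mid and mould_first_mid above 0.092 m)) and contact force between the fingers and mould_a below 0.05 N and contact force between the fingers and mould_b below 0.05 N and contact force between the fingers and mould_first below 0.05 N and velocity of joint dial between -0.15 and 0.15 rad/s and linear speed of each of mould_a, mould_b, mould_first below 0.02 m/s); the arm keeps its last pose, push and grip.
It fails at once if the open mould is moved by more than 40 mm (distance of open_mould from where it was at the start of the episode above 0.04 m).
It fails at once if another bystander is moved by more than 40 mm (distance of any of oil_bottle, steel_cup, hammer, brush, spanner, weight_disc from where it was at the start of the episode above 0.04 m).
It also fails if it takes over 64 s, if anything falls off the work surface, if the arm or the gripper's body presses on something with over 40 N, if the wrist force passes 120 N, or if a joint passes its speed limit or range.

ROBOT

A 6-joint arm with a two-finger parallel gripper is mounted at the origin on the work surface. World frame = base frame: x ahead of the robot, y to its left, z up, the work surface at z = 0. Lengths are in m, angles in rad, forces in N, time in s.
With the tool pointing down it reaches from about 0.425 to 0.925 m from the base axis. Payload 12.5 kg.
Tool frame: the origin (TCP) lies between the finger pads; the fingertips stand 25 mm ahead of it and the grasp point (between the pads) lies 6 mm ahead of it; z points along the fingers, y is the line along which they close (so a half turn about z gives the same grasp; the last joint's range is limited). The gripper opens to 85 mm and grips with 20 to 120 N. Pads are 22 mm wide; open, the fingers measure 114 mm over their backs; the gripper's body (76 mm by 85 mm) begins 54 mm behind the grasp point. The pads swing forward as they close: fully open they stand 13 mm farther back than shut.
Start: joints at [1.201, 0.491, 1.559, -0, 1.092, -0.106], TCP at [0.163, 0.603, 0.256] pointing down, gripper open.
Joint ranges: [-3.1, 3.1], [-0.84, 2.19], [0.05, 2.79], [-1.13, 4.28], [0.06, 2.93], [-2.69, 2.69]. Speed limits (rad/s): [2.22, 2.22, 2.79, 3.14, 3.14, 3.14].

INTERFACE

Orientations are given as a unit quaternion [w, x, y, z].
In Python, from bench import telemetry, optics, robot, masks_of gives the robot as it stands. The module is installed in compiled form; this text tells all that it offers.
- The arm moves only by the shell command python3 -m inch 'ROWS' [OPENING]. ROWS is JSON, a list of rows, each a list of 4 numbers: the shift along the tool's x, y, z in m, then the turn about the tool's z in units of 5 degrees (1.0 is 5 degrees). In form: [[x, y, z, spin], ...]. A call has 1 to 20 rows; each row is the pose to reach, as a shift and turn from the pose commanded when the call began, along the tool's axes at that moment; what a row does not reach only later rows make up. A row lasts 1/12 s, in which the tool goes at most 41.7 mm and 7.16 degrees, less where a joint would pass 70% of its speed; a pose out of reach is approached as far as the arm can. A call with a gripper value outside its range is refused whole. OPENING is the opening in per cent of the stroke, from 0 (shut) to 100 (fully open), set as the call begins (- or left out, the last holds). The fingers move at their own pace and stop on an object; the grip force is fixed at half the most. Time passes only in rows, so rows that repeat a pose let the fingers close. It gives the time, the measured TCP pose, the force, the opening and the grip force at its end, in the units of the state.
- telemetry.sense(): the state, without advancing time (a new reading comes with each control period).
- optics.read_camera(name): name is "side" or "top"; returns the picture (420x560x3 uint8, red, green, blue); there is no depth.
- optics.get_calibration(name): a dict with "fx", "fy", "cx", "cy" (pixels), "eye" and "orientation" of the camera in the world. Camera axes: x right, y down, z forward; pixel columns grow to the right and rows downward; lengths in m; the calibration is good to about 2 mm. A picture is of the moment at which its call begins. get_calibration takes no time and is no camera call.
- robot.close_job(): hands the job in; it is judged then, once.
Trained networks look in the newest picture that a camera, given by its name, has taken for a name from the list of things; names that differ only in an ending like _2 or _b are one class to them, and where a whole thing is asked for, a point or a joint stands for the part that bears it (a point fixed in the world has none). Each returns a list of dicts, best first, with "confidence" (0 to 1); they miss things now and then, are a little off and sometimes report something else, mostly with a low value. They report only what shows in the picture. A call takes as long as a camera call.
- masks_of(name, camera): "pixels" (420x560 bool, what is visible of it) and "rect" ([left, top, right, bottom] in pixels, round what is visible of it).
The state is a dict: "time": time; "joint_pos": joint angles; "joint_vel": joint speeds; "effort": joint torques, N m; "eef_pos": TCP position; "tool_rot": TCP orientation; "force": force on the tool from outside, world axes, zero at the start; "moment": the same for the moment, N m; "width": opening from 0.0 (shut) to 1.0 (fully open); "gripper_force": force on a finger pad.
Only numpy, scipy, OpenCV 4.12 (cv2) and the standard library are available. Lean on these libraries where they do the work, as an engineer would, in place of code of your own. Each camera call takes 0.05 s, during which the arm holds its last target. There are 200 camera calls.

## Working session

There is one attempt and no reset: what is moved stays moved. The work goes in short steps, Python scripts to look and compute and a shell command to move; the robot and the scene stay as the last step left them, time stands still between calls to the robot, and variables do not carry over. Pictures are saved under pics/ and viewed, at most 10 in all, crops included, and the job is handed in when it is done.

```bash
mkdir -p pics
python3 - <<'E'
from bench import telemetry, optics, robot, masks_of
import cv2,numpy as np
for c in ("top","side"):
    im=optics.read_camera(c); cv2.imwrite(f"pics/{c}0.png",im[:,:,::-1])
    print(c,optics.get_calibration(c))
    for n in ("mould_a_mid","control_box","dial_grip","open_mould","weight_disc","steel_cup"):
        for d in masks_of(n,c): print(n,round(d["confidence"],2),d["rect"],int(d["pixels"].sum()))
s=telemetry.sense();print(s)
E
```

```text
top {'fx': 511.64476686736447, 'fy': 511.64476686736447, 'cx': 278.26729435942417, 'cy': 210.13848424282583, 'eye': array([0.42099769, 0.04945757, 1.17857   ]), 'orientation': array([-0.05267633,  0.70577755, -0.70457888,  0.05168996])}
mould_a_mid 0.89 [232.6, 212.9, 260.8, 246.1] 648
control_box 0.93 [121.5, 205.4, 187.5, 277.6] 3902
dial_grip 0.74 [138.7, 229.1, 170.1, 261.1] 708
open_mould 0.9 [228.4, 165.8, 256.2, 200.6] 652
weight_disc 0.74 [371.3, 231.3, 391.9, 252.5] 331
steel_cup 0.73 [166.5, 150.2, 201.3, 186.8] 807
side {'fx': 461.415407460112, 'fy': 461.415407460112, 'cx': 272.5930856801171, 'cy': 202.93972786522727, 'eye': array([ 0.33850088, -0.81296686,  0.87493388]), 'orientation': array([-0.40532804,  0.90289347, -0.13348021,  0.05172617])}
mould_a_mid 0.9 [241.8, 179.9, 268.1, 216.6] 649
control_box 0.59 [202.5, 137.9, 250.2, 184.7] 1746
dial_grip 0.69 [216.0, 139.4, 235.0, 157.6] 332
dial_grip 0.43 [262.8, 263.1, 281.6, 282.9] 316
open_mould 0.8 [280.7, 177.9, 302.1, 206.2] 481
weight_disc 0.62 [266.9, 263.2, 282.0, 282.6] 239
{'time': 0.7, 'joint_pos': array([ 1.20140550e+00,  4.90868628e-01,  1.55893909e+00,  7.33595826e-06,
        1.09169241e+00, -1.05593794e-01]), 'joint_vel': array([8.35489507e-04, 1.63782242e-03, 5.07426186e-05, 1.25176067e-03,
       9.23628048e-04, 1.43020529e-03]), 'effort': array([ 1.05185594e-03, -6.18146682e+01, -2.61828893e+01, -1.06411105e-04,
        3.24626171e-04, -4.77206549e-05]), 'eef_pos': array([0.16293891, 0.60338271, 0.25633296]), 'tool_rot': array([7.72064775e-06, 1.31518079e-01, 9.91313771e-01, 4.57312466e-05]), 'force': array([-0.23485994,  0.06974642, -0.14552154]), 'moment': array([0.04390935, 0.05322536, 0.01799697]), 'gripper_force': 0.0, 'width': 1.000793619149207}
```

View pics/top0.png

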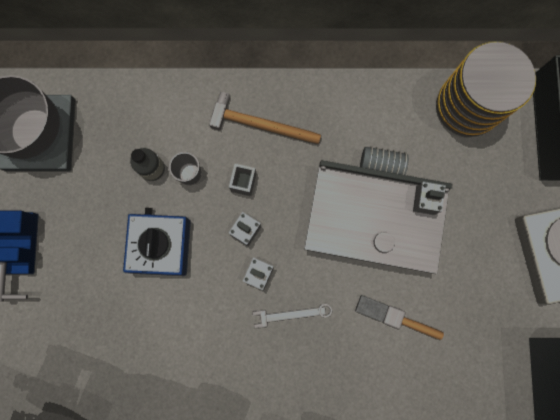

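View pics/side0.png

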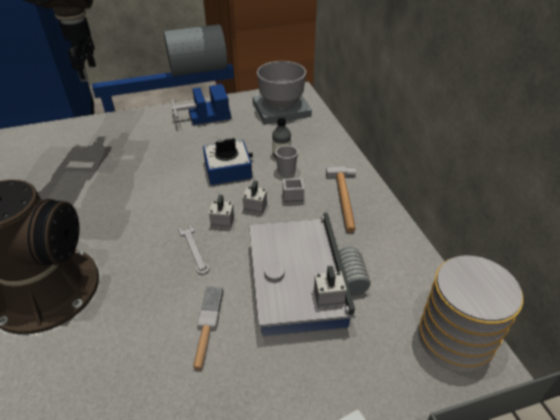

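The top view shows capped moulds at about (245,229) and (259,273), the open one at (242,179), the deck with the first mould at (432,195), and the dial at (153,245). I'll zoom in for the edges.

Run:
```python
import cv2,numpy as np
im=cv2.imread("pics/top0.png")
a=cv2.resize(im[155:280,295:460],None,fx=4.8,fy=4.8,interpolation=cv2.INTER_CUBIC)
cv2.imwrite("pics/z1.png",a)
b=cv2.resize(im[160:295,115:285],None,fx=4.4,fy=4.4,interpolation=cv2.INTER_CUBIC)
cv2.imwrite("pics/z2.png",b)
```

```text
(no output)
```

View pics/z1.png

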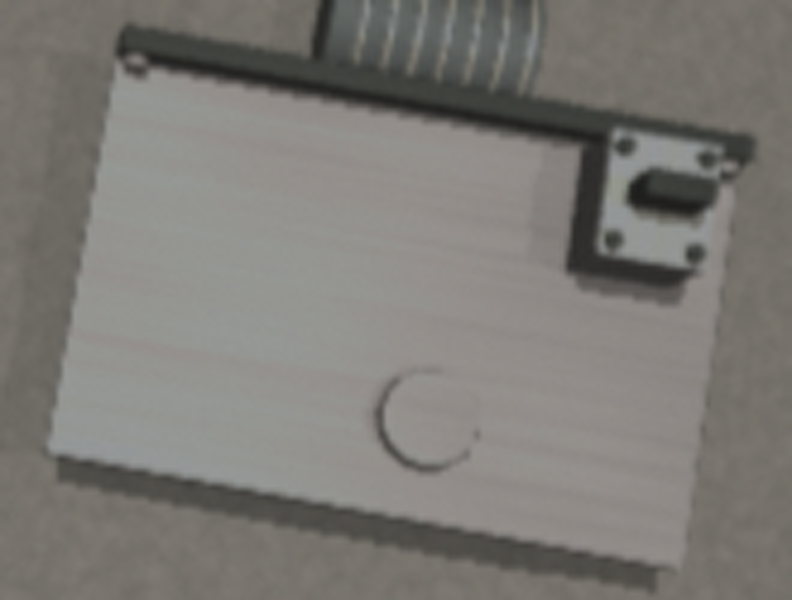

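View pics/z2.png

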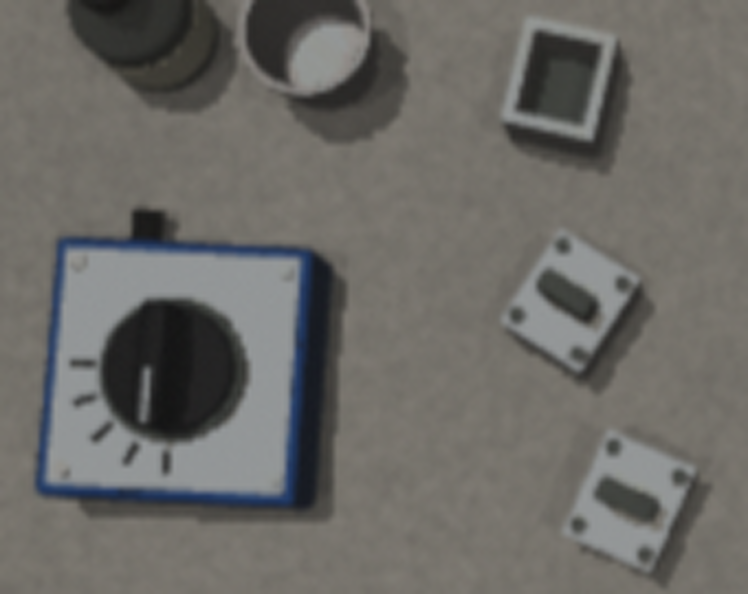

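```bash
cat > h.py <<'E'
import numpy as np
from scipy.spatial.transform import Rotation as R
from bench import telemetry, optics
def ray(px,z,cam="top"):
    c=optics.get_calibration(cam);q=c["orientation"];M=R.from_quat([q[1],q[2],q[3],q[0]]).as_matrix()
    d=M@np.array([(px[0]-c["cx"])/c["fx"],(px[1]-c["cy"])/c["fy"],1]);e=np.array(c["eye"])
    return e+d*(z-e[2])/d[2]
def proj(p,cam="top"):
    c=optics.get_calibration(cam);q=c["orientation"];M=R.from_quat([q[1],q[2],q[3],q[0]]).as_matrix()
    v=M.T@(np.array(p)-c["eye"]);return np.array([c["cx"]+c["fx"]*v[0]/v[2],c["cy"]+c["fy"]*v[1]/v[2]])
def z1(p): return [(p[0]+.5)/4.8-.5+295,(p[1]+.5)/4.8-.5+155]
def z2(p): return [(p[0]+.5)/4.4-.5+115,(p[1]+.5)/4.4-.5+160]
def plan(target,ydir=None):
    """target TCP xyz, ydir: angle (rad) of tool y line in world; returns row x,y,z,spin"""
    s=telemetry.sense();q=s["tool_rot"];T=R.from_quat([q[1],q[2],q[3],q[0]]).as_matrix()
    d=T.T@(np.array(target)-s["eef_pos"])
    cur=np.arctan2(T[1,1],T[0,1]);sp=0
    if ydir is not None: sp=-((ydir-cur+np.pi/2)%np.pi-np.pi/2)
    print("row",d.round(4),"spin",round(np.degrees(sp)/5,2),"ycur",round(np.degrees(cur),1),"j6",s["joint_pos"][5].round(2),"tcp",s["eef_pos"].round(4),"t",s["time"],"w",round(s["width"],3),"F",s["force"].round(1))
E
python3 - <<'E'
from h import *
def fit(pts,z,f,ref):
    W=np.array([ray(f(p),z)[:2] for p in pts]);U=np.array(ref)
    a=U-U.mean(0);b=W-W.mean(0)
    th=np.arctan2((a[:,0]*b[:,1]-a[:,1]*b[:,0]).sum(),(a*b).sum())
    Rm=np.array([[np.cos(th),-np.sin(th)],[np.sin(th),np.cos(th)]])
    c=W.mean(0)-Rm@U.mean(0);res=np.linalg.norm(W-(U@Rm.T+c),axis=1)
    return c.round(4),round(np.degrees(th),1),(res*1000).round(1),np.linalg.norm(np.diff(W,axis=0),axis=1).round(4)
# order: far-left, far-right, near-right, near-left
m=[[.028,.024],[.028,-.024],[-.028,-.024],[-.028,.024]]
print("first",fit([(612,128),(722,148),(704,268),(597,252)],.125,z1,m))
print("A",fit([(563,230),(640,280),(580,373),(502,323)],.055,z2,m))
print("B",fit([(612,430),(695,470),(652,573),(565,530)],.055,z2,m))
b=[[.065,.065],[.065,-.065],[-.065,-.065],[-.065,.065]]
print("box",fit([(62,240),(308,250),(295,497),(42,490)],.06,z2,b))
print("dial",ray(z2((173,370)),.074), "bar white",ray(z2((150,366)),.11),ray(z2((145,422)),.11))
d=[[-.1,-.145],[-.1,.145]]
print("deck",fit([(680,569),(50,453)],.07,z1,d), [ray(z1(p),.092)[:2] for p in((755,140),(125,27),(118,65))])
for n,p in dict(firstbartop=((655,173),(717,185))).items(): print(n,[ray(z1(q),.159)[:2] for q in p])
E
```

```text
first (array([ 0.6081, -0.2698]), np.float64(-9.8), array([0.4, 1. , 1.4, 0.6]), array([0.0485, 0.054 , 0.0466]))
A (array([0.548 , 0.1258]), np.float64(-32.5), array([0.7, 0.9, 0.6, 0.7]), array([0.0465, 0.0554, 0.0467]))
B (array([0.4487, 0.0951]), np.float64(-24.5), array([0.8, 1.8, 0.4, 1.4]), array([0.0458, 0.0548, 0.048 ]))
box (array([0.5136, 0.3214]), np.float64(-1.8), array([3.9, 4.8, 4.1, 3.7]), array([0.1237, 0.1231, 0.1251]))
dial [0.51156549 0.31985728 0.074     ] bar white [0.51049957 0.32205642 0.11      ] [0.4839254 0.3233877 0.11     ]
deck (array([ 0.5736, -0.1659]), np.float64(-10.3), array([1.7, 1.7]), array([0.2866])) [array([ 0.64095041, -0.32428246]), array([ 0.69276492, -0.04099964]), array([ 0.6751082 , -0.03764692])]
firstbartop [array([ 0.6131351 , -0.25837698]), array([ 0.60803091, -0.28429137])]
```

Run:
```python
from h import *
plan([.548,.1258,.2],np.radians(-32.5))
```

```text
row [-0.4963 -0.3607  0.0563] spin -14.52 ycur 74.9 j6 -0.11 tcp [0.1629 0.6034 0.2563] t 0.7 w 1.001 F [-0.2  0.1 -0.1]
```

```bash
python3 -m inch '[[-0.496,-0.361,0.056,21.48],[-0.496,-0.361,0.056,21.48],[-0.496,-0.361,0.056,21.48],[-0.496,-0.361,0.056,21.48],[-0.496,-0.361,0.056,21.48],[-0.496,-0.361,0.056,21.48],[-0.496,-0.361,0.056,21.48],[-0.496,-0.361,0.056,21.48],[-0.496,-0.361,0.056,21.48],[-0.496,-0.361,0.056,21.48],[-0.496,-0.361,0.056,21.48],[-0.496,-0.361,0.056,21.48],[-0.496,-0.361,0.056,21.48],[-0.496,-0.361,0.056,21.48],[-0.496,-0.361,0.056,21.48],[-0.496,-0.361,0.056,21.48],[-0.496,-0.361,0.056,21.48],[-0.496,-0.361,0.056,21.48]]' 100
python3 - <<'E'
from h import *
plan([.548,.1258,.084],np.radians(-32.5))
import cv2;im=optics.read_camera("side");cv2.imwrite("pics/s1.png",cv2.resize(im[130:290,170:380,::-1],None,fx=3.5,fy=3.5,interpolation=cv2.INTER_CUBIC))
E
```

```text
time: 2.2
eef_pos: [0.5473, 0.1257, 0.2002]
tool_rot: [-0.0, 0.877, 0.481, -0.0]
force: [-0.6, 0.4, 0.4]
width: 1.0
gripper_force: 0.0
row [0.0005 0.0005 0.1162] spin 0.01 ycur -32.5 j6 0.67 tcp [0.5473 0.1257 0.2002] t 2.2 w 1.0 F [-0.6  0.4  0.4]
```

View pics/s1.png

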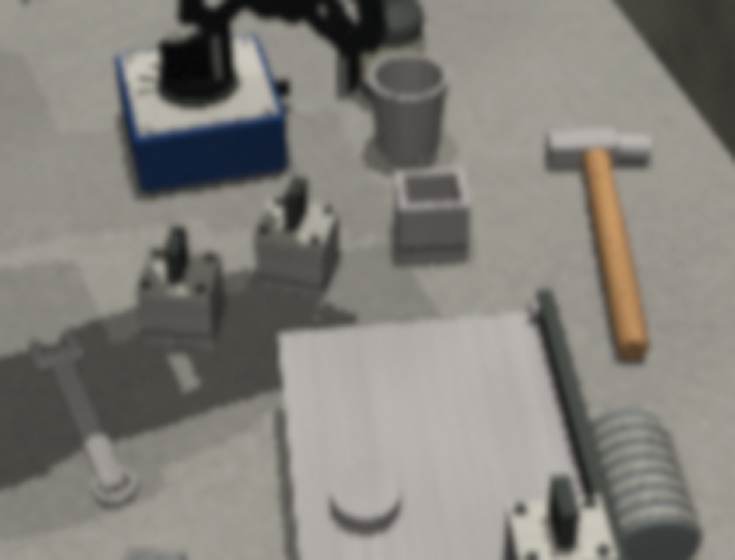

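The side picture shows the gripper above and behind mould A (bar top at about (299,183) in the crop), with the two capped moulds undisturbed. I'll compare my positions with this view.

Run:
```python
from h import *
for n,c,z in(("A",(.548,.1258),.089),("B",(.4487,.0951),.089),("F",(.6085,-.27),.159)): print(n,proj([*c,z],"side").round(1),proj([*c,z]).round(1))
```

```text
A [252.8 183.4] [243.4 226.3]
B [218.8 197.9] [257.4 273. ]
F [330.6 270.5] [436.9 192.9]
```

```bash
python3 -m inch '[[0.0005,0.0005,0.04,0],[0.0005,0.0005,0.08,0],[0.0005,0.0005,0.1,0],[0.0005,0.0005,0.116,0],[0.0005,0.0005,0.116,0]]' 70; python3 -m inch '[[0,0,0,0],[0,0,0,0],[0,0,0,0],[0,0,0,0],[0,0,0,0],[0,0,0,0]]' 0
python3 -m inch '[[0,0,-0.01,0],[0,0,-0.04,0],[0,0,-0.08,0],[0,0,-0.12,0],[0,0,-0.12,0]]'
python3 - <<'E'
from h import *
plan([.6175,-.2191,.204],np.radians(-10.3))
E
```

```text
time: 2.67
eef_pos: [0.5465, 0.1268, 0.0817]
tool_rot: [-0.001, 0.876, 0.482, -0.002]
force: [-0.2, 0.4, 0.6]
width: 0.698
gripper_force: 0.0
time: 3.17
eef_pos: [0.549, 0.1258, 0.0856]
tool_rot: [0.0, 0.877, 0.481, 0.001]
force: [-0.4, 0.7, 8.4]
width: 0.138
gripper_force: 59.9
time: 3.58
eef_pos: [0.5503, 0.126, 0.2117]
tool_rot: [0.002, 0.877, 0.481, 0.005]
force: [1.1, 0.3, -5.2]
width: 0.126
gripper_force: 59.7
row [-0.255   0.2421  0.008 ] spin -4.44 ycur -32.5 j6 0.68 tcp [0.5503 0.126  0.2117] t 3.5833 w 0.126 F [ 1.1  0.3 -5.2]
```

```bash
python3 -m inch '[[-0.03,0.03,0,-0.5],[-0.06,0.058,0,-1],[-0.09,0.087,0,-1.6],[-0.12,0.116,0,-2.2],[-0.15,0.145,0,-2.8],[-0.18,0.174,0,-3.4],[-0.21,0.203,0,-4],[-0.235,0.227,0,-4.44],[-0.246,0.238,0,-4.44],[-0.246,0.238,0,-4.44],[-0.246,0.238,0,-4.44],[-0.246,0.238,0,-4.44]]'
python3 - <<'E'
from h import *
plan([.6175,-.2191,.157],np.radians(-10.3))
import cv2;im=optics.read_camera("top");cv2.imwrite("pics/t2.png",cv2.resize(im[155:280,295:460,::-1],None,fx=4.8,fy=4.8,interpolation=cv2.INTER_CUBIC))
E
```

```text
time: 4.58
eef_pos: [0.6163, -0.2086, 0.2038]
tool_rot: [-0.001, 0.768, 0.641, -0.0]
force: [0.4, 0.5, -5.4]
width: 0.134
gripper_force: 60.0
row [-0.0101  0.0032  0.0468] spin -0.0 ycur -10.3 j6 -0.25 tcp [ 0.6163 -0.2086  0.2038] t 4.5833 w 0.134 F [ 0.4  0.5 -5.4]
```

View pics/t2.png

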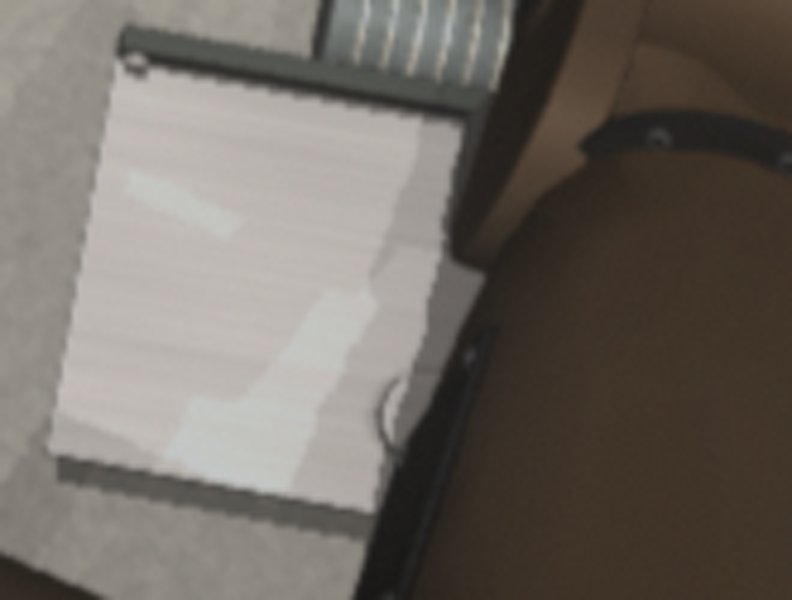

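The arm hides the slot from above, so I'll lower by numbers and watch the force.

```bash
python3 -m inch '[[-0.005,0.0016,0.005,0],[-0.01,0.003,0.015,0],[-0.01,0.003,0.03,0],[-0.01,0.003,0.04,0],[-0.01,0.003,0.045,0],[-0.01,0.003,0.0475,0],[-0.01,0.003,0.0475,0],[-0.01,0.003,0.0475,0]]'
python3 - <<'E'
from h import *
plan([.6175,-.2191,.156],np.radians(-10.3))
import cv2;im=optics.read_camera("side");cv2.imwrite("pics/s2.png",cv2.resize(im[170:330,230:390,::-1],None,fx=3.7,fy=3.7,interpolation=cv2.INTER_CUBIC))
E
```

```text
time: 5.3
eef_pos: [0.6182, -0.22, 0.157]
tool_rot: [0.0, 0.768, 0.641, 0.0]
force: [0.2, -0.2, -5.6]
width: 0.129
gripper_force: 60.1
row [ 0.0008 -0.0009  0.001 ] spin -0.0 ycur -10.3 j6 -0.26 tcp [ 0.6182 -0.22    0.157 ] t 5.3 w 0.129 F [ 0.2 -0.2 -5.6]
```

View pics/s2.png

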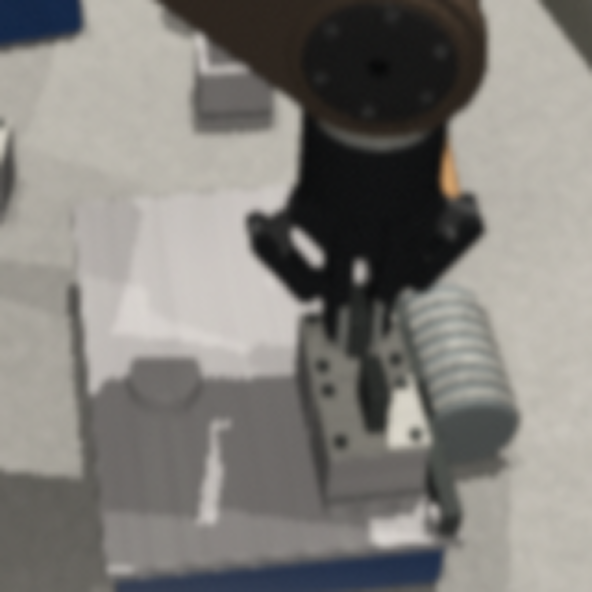

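The held mould lines up next to the first one, with the bars in line. Next: set down, release, raise.

```bash
python3 -m inch '[[0,0,0.001,0],[0,0,0.0016,0],[0,0,0.0016,0]]'; python3 -m inch '[[0,0,0,0],[0,0,0,0],[0,0,0,0],[0,0,0,0]]' 60
python3 -m inch '[[0,0,-0.01,0],[0,0,-0.03,0],[0,0,-0.06,0],[0,0,-0.09,0],[0,0,-0.09,0],[0,0,-0.09,0]]'
python3 - <<'E'
from h import *
plan([.4487,.0951,.2],np.radians(-24.5))
E
```

```text
time: 5.6
eef_pos: [0.6182, -0.2201, 0.1559]
tool_rot: [0.0, 0.768, 0.641, 0.0]
force: [-0.9, 0.6, 0.1]
width: 0.131
gripper_force: 60.9
time: 5.93
eef_pos: [0.6181, -0.2201, 0.1554]
tool_rot: [0.0, 0.768, 0.641, 0.0]
force: [0.2, -0.2, -0.3]
width: 0.603
gripper_force: 0.0
time: 6.43
eef_pos: [0.6184, -0.2202, 0.2477]
tool_rot: [0.002, 0.768, 0.641, 0.001]
force: [0.4, -0.0, -0.9]
width: 0.601
gripper_force: 0.0
row [ 0.2799 -0.2236  0.0466] spin 2.84 ycur -10.3 j6 -0.26 tcp [ 0.6184 -0.2202  0.2477] t 6.4333 w 0.601 F [ 0.4 -0.  -0.9]
```

```bash
python3 -m inch '[[0.28,-0.224,0.04,2.84],[0.28,-0.224,0.04,2.84],[0.28,-0.224,0.04,2.84],[0.28,-0.224,0.04,2.84],[0.28,-0.224,0.04,2.84],[0.28,-0.224,0.04,2.84],[0.28,-0.224,0.04,2.84],[0.28,-0.224,0.04,2.84],[0.28,-0.224,0.04,2.84],[0.28,-0.224,0.04,2.84],[0.28,-0.224,0.04,2.84],[0.28,-0.224,0.04,2.84],[0.28,-0.224,0.04,2.84]]'
python3 - <<'E'
from h import *
plan([.4487,.0951,.0855],np.radians(-24.5))
import cv2;im=optics.read_camera("top");cv2.imwrite("pics/t3.png",cv2.resize(im[150:320,230:460,::-1],None,fx=3.4,fy=3.4,interpolation=cv2.INTER_CUBIC))
E
```

```text
time: 7.52
eef_pos: [0.4483, 0.0948, 0.2051]
tool_rot: [0.0, 0.841, 0.54, 0.0]
force: [0.2, -0.1, -0.1]
width: 0.601
gripper_force: 0.0
row [0.0005 0.0002 0.1196] spin -0.01 ycur -24.6 j6 0.49 tcp [0.4483 0.0948 0.2051] t 7.5167 w 0.601 F [ 0.2 -0.1 -0.1]
```

View pics/t3.png

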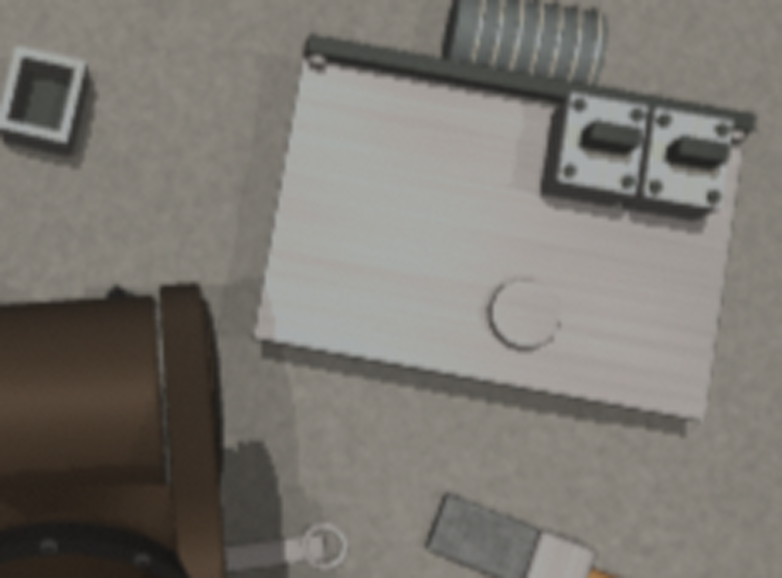

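Mould A stands against the fence with a gap of about 3 mm to the first (crop (605,140) and (690,155)). Next is mould B.

```bash
python3 -m inch '[[0.0005,0,0.04,0],[0.0005,0,0.08,0],[0.0005,0,0.105,0],[0.0005,0,0.119,0],[0.0005,0,0.119,0]]' 60; python3 -m inch '[[0,0,0,0],[0,0,0,0],[0,0,0,0],[0,0,0,0],[0,0,0,0],[0,0,0,0]]' 0
python3 -m inch '[[0,0,-0.01,0],[0,0,-0.04,0],[0,0,-0.08,0],[0,0,-0.12,0],[0,0,-0.12,0],[0,0,-0.12,0],[0,0,-0.12,0]]'
python3 - <<'E'
from h import *
plan([.6291,-.1596,.205],np.radians(-10.3))
E
```

```text
time: 7.98
eef_pos: [0.4473, 0.095, 0.0836]
tool_rot: [-0.001, 0.842, 0.54, -0.002]
force: [0.0, -0.1, -0.6]
width: 0.599
gripper_force: 0.0
time: 8.48
eef_pos: [0.4487, 0.0959, 0.0872]
tool_rot: [0.001, 0.841, 0.541, 0.001]
force: [1.0, -2.7, 8.1]
width: 0.126
gripper_force: 62.2
time: 9.07
eef_pos: [0.4472, 0.096, 0.2056]
tool_rot: [-0.0, 0.841, 0.541, -0.0]
force: [-0.6, 1.0, -6.2]
width: 0.132
gripper_force: 60.3
row [-0.1571  0.2715  0.0004] spin -2.84 ycur -24.5 j6 0.49 tcp [0.4472 0.096  0.2056] t 9.0667 w 0.132 F [-0.6  1.  -6.2]
```

```bash
python3 -m inch '[[-0.02,0.034,0,-0.4],[-0.038,0.066,0,-0.8],[-0.056,0.098,0,-1.2],[-0.074,0.13,0,-1.6],[-0.092,0.162,0,-2],[-0.11,0.194,0,-2.4],[-0.128,0.226,0,-2.84],[-0.146,0.256,0,-2.84],[-0.157,0.272,0,-2.84],[-0.157,0.272,0,-2.84],[-0.157,0.272,0,-2.84],[-0.157,0.272,0,-2.84]]'
python3 - <<'E'
from h import *
plan([.6273,-.1694,.158],np.radians(-10.3))
E
```

```text
time: 10.07
eef_pos: [0.6294, -0.1592, 0.2039]
tool_rot: [-0.002, 0.768, 0.641, -0.001]
force: [-0.2, 0.5, -4.1]
width: 0.125
gripper_force: 60.6
row [-0.0105 -0.0001  0.0459] spin -0.0 ycur -10.3 j6 -0.17 tcp [ 0.6294 -0.1592  0.2039] t 10.0667 w 0.125 F [-0.2  0.5 -4.1]
```

```bash
python3 -m inch '[[-0.005,0,0.005,0],[-0.0105,0,0.015,0],[-0.0105,0,0.03,0],[-0.0105,0,0.04,0],[-0.0105,0,0.044,0],[-0.0105,0,0.046,0],[-0.0105,0,0.046,0],[-0.0105,0,0.046,0]]'
python3 -m inch '[[0,0,0.001,0],[0,0,0.0015,0],[0,0,0.0015,0],[0,0,0.0015,0]]'
```

```text
time: 10.73
eef_pos: [0.6286, -0.17, 0.1605]
tool_rot: [0.0, 0.768, 0.641, 0.0]
force: [0.1, -0.3, -4.6]
width: 0.126
gripper_force: 60.5
time: 11.07
eef_pos: [0.6285, -0.17, 0.1589]
tool_rot: [0.0, 0.768, 0.641, 0.0]
force: [0.5, 0.8, -4.3]
width: 0.127
gripper_force: 60.5
```

```bash
python3 -m inch '[[0,-0.001,0.0008,0],[0,-0.001,0.0016,0],[0,-0.001,0.002,0],[0,-0.001,0.002,0]]'
```

```text
time: 11.4
eef_pos: [0.6274, -0.1698, 0.1574]
tool_rot: [0.0, 0.768, 0.641, 0.0]
force: [-3.6, 1.4, 3.4]
width: 0.127
gripper_force: 61.8
```

Landed (weight off the wrist). Release and rise.

```bash
python3 -m inch '[[0,0,0,0],[0,0,0,0],[0,0,0,0],[0,0,0,0]]' 60
python3 -m inch '[[0,0,-0.01,0],[0,0,-0.03,0],[0,0,-0.06,0],[0,0,-0.09,0],[0,0,-0.09,0],[0,0,-0.09,0]]'
python3 - <<'E'
from h import *
plan([.5126,.3205,.2],np.radians(88.2))
E
```

```text
time: 11.73
eef_pos: [0.6276, -0.1699, 0.1567]
tool_rot: [0.0, 0.768, 0.641, 0.0]
force: [-0.4, -0.0, -0.6]
width: 0.601
gripper_force: 0.0
time: 12.23
eef_pos: [0.6279, -0.17, 0.2492]
tool_rot: [0.002, 0.768, 0.641, 0.001]
force: [0.6, 0.6, -0.9]
width: 0.603
gripper_force: 0.0
row [ 0.462  -0.2015  0.0481] spin 16.3 ycur -10.3 j6 -0.19 tcp [ 0.6279 -0.17    0.2492] t 12.2333 w 0.603 F [ 0.6  0.6 -0.9]
```

```bash
python3 -m inch '[[0.462,-0.2015,0.04,-19.7],[0.462,-0.2015,0.04,-19.7],[0.462,-0.2015,0.04,-19.7],[0.462,-0.2015,0.04,-19.7],[0.462,-0.2015,0.04,-19.7],[0.462,-0.2015,0.04,-19.7],[0.462,-0.2015,0.04,-19.7],[0.462,-0.2015,0.04,-19.7],[0.462,-0.2015,0.04,-19.7],[0.462,-0.2015,0.04,-19.7],[0.462,-0.2015,0.04,-19.7],[0.462,-0.2015,0.04,-19.7],[0.462,-0.2015,0.04,-19.7],[0.462,-0.2015,0.04,-19.7],[0.462,-0.2015,0.04,-19.7],[0.462,-0.2015,0.04,-19.7],[0.462,-0.2015,0.04,-19.7]]'
python3 - <<'E'
from h import *
plan([.512,.3207,.105],np.radians(88))
import cv2
t=cv2.resize(optics.read_camera("top")[140:290,330:460,::-1],(390,450),interpolation=cv2.INTER_CUBIC)
s=cv2.resize(optics.read_camera("side")[120:270,190:320,::-1],(390,450),interpolation=cv2.INTER_CUBIC)
cv2.imwrite("pics/m4.png",np.hstack([t,s]))
E
```

```text
time: 13.65
eef_pos: [0.5119, 0.3203, 0.2064]
tool_rot: [-0.0, 0.018, 1.0, -0.0]
force: [0.1, 0.1, 0.7]
width: 0.605
gripper_force: 0.0
row [-1.000e-04  5.000e-04  1.014e-01] spin -0.01 ycur 88.0 j6 -1.09 tcp [0.5119 0.3203 0.2064] t 13.65 w 0.605 F [0.1 0.1 0.7]
```

View pics/m4.png

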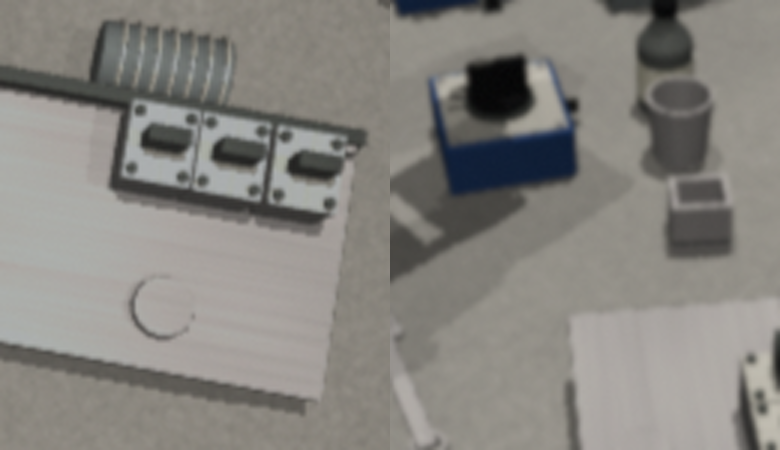

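The left half shows a neat row of three capped moulds against the fence with thin gaps (bars at about (170,138), (240,152), (315,163)). Now grip the dial.

```bash
python3 -m inch '[[0,0.0005,0.03,0],[0,0.0005,0.06,0],[0,0.0005,0.085,0],[0,0.0005,0.1,0],[0,0.0005,0.1,0]]' 60; python3 -m inch '[[0,0,0,0],[0,0,0,0],[0,0,0,0],[0,0,0,0],[0,0,0,0],[0,0,0,0]]' 0
```

```text
time: 14.17
eef_pos: [0.511, 0.3202, 0.1037]
tool_rot: [-0.002, 0.017, 1.0, -0.001]
force: [-0.4, -0.1, 0.1]
width: 0.599
gripper_force: 0.0
time: 14.67
eef_pos: [0.5126, 0.3232, 0.1086]
tool_rot: [0.002, 0.016, 1.0, 0.002]
force: [-0.4, 13.3, 0.6]
width: 0.15
gripper_force: 61.3
```

```bash
python3 -m inch '[[0,0.0015,0,0],[0,0.003,0,0],[0,0.003,0,0]]'; python3 -m inch '[[0,0,0,1],[0,0,0,2],[0,0,0,3],[0,0,0,4],[0,0,0,5],[0,0,0,6],[0,0,0,7],[0,0,0,7],[0,0,0,7]]'
```

```text
time: 14.92
eef_pos: [0.5127, 0.3237, 0.1085]
tool_rot: [0.001, 0.016, 1.0, -0.0]
force: [-0.2, -7.0, 9.8]
width: 0.154
gripper_force: 62.8
time: 15.67
eef_pos: [0.5128, 0.3245, 0.1086]
tool_rot: [0.001, 0.316, 0.949, 0.001]
force: [0.3, 1.0, 6.8]
width: 0.154
gripper_force: 62.1
```

```bash
python3 -m inch '[[0,0,0,1],[0,0,0,2],[0,0,0,3],[0,0,0,4],[0,0,0,5],[0,0,0,6],[0,0,0,6.75],[0,0,0,6.75],[0,0,0,6.75],[0,0,0,6.75]]'
python3 - <<'E'
from h import *
from bench import masks_of
plan([.512,.3235,.105],np.radians(88))
print(telemetry.sense()["moment"])
import cv2
t=cv2.resize(optics.read_camera("top")[190:290,105:205,::-1],(400,400),interpolation=cv2.INTER_CUBIC)
s=cv2.resize(optics.read_camera("side")[120:200,190:270,::-1],(400,400),interpolation=cv2.INTER_CUBIC)
cv2.imwrite("pics/m5.png",np.hstack([t,s]))
E
```

```text
time: 16.5
eef_pos: [0.5134, 0.3251, 0.1086]
tool_rot: [0.001, 0.578, 0.816, 0.002]
force: [4.0, 4.2, 2.4]
width: 0.151
gripper_force: 61.7
row [-0.0011 -0.0019  0.0036] spin -13.71 ycur 19.4 j6 0.12 tcp [0.5134 0.3251 0.1086] t 16.5 w 0.151 F [4.  4.2 2.4]
[ 0.51506264 -0.26248194  0.19600732]
```

View pics/m5.png

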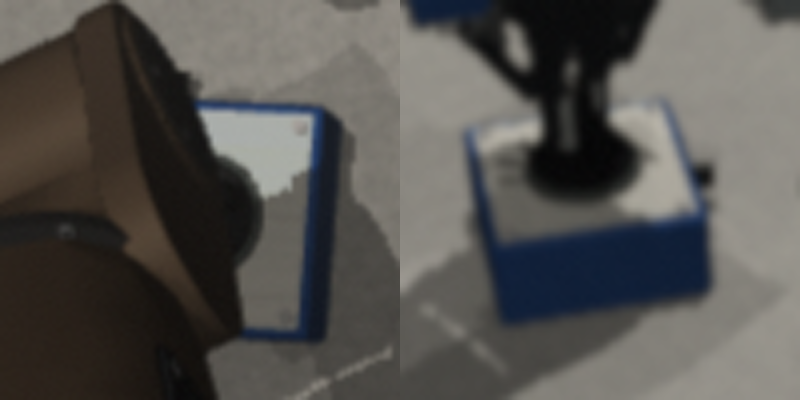

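The side half shows the fingers closed on the dial bar. The tool has turned 1.197 rad, and the moment of 0.196 N m fits the spring at the third click. I'll hold and hand in.

```bash
python3 -m inch '[[0,0,0,0],[0,0,0,0],[0,0,0,0],[0,0,0,0],[0,0,0,0],[0,0,0,0],[0,0,0,0],[0,0,0,0],[0,0,0,0],[0,0,0,0]]'
python3 - <<'E'
from h import *
plan([.512,.3235,.105],np.radians(88));print(telemetry.sense()["moment"])
from bench import robot
print(robot.close_job())
E
```

```text
time: 17.43
eef_pos: [0.5134, 0.3251, 0.1086]
tool_rot: [0.001, 0.578, 0.816, 0.002]
force: [4.5, 4.7, 4.3]
width: 0.151
gripper_force: 61.7
row [-0.0011 -0.0019  0.0036] spin -13.71 ycur 19.4 j6 0.12 tcp [0.5134 0.3251 0.1086] t 17.4333 w 0.151 F [4.5 4.7 4.3]
[ 0.53526902 -0.24400684  0.20899385]
the job is handed in; nothing more can be done
None
```

The job was handed in at about 17.4 s: the three capped moulds stand in one row against the fence, and the gripper is holding the dial at about 1.2 rad (third click, inferred from the 1.197 rad tool turn and the wrist moment because the arm hid the marks); no verdict was returned.

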